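Peg the wide extraction vent half open

TASK

The wider of the two extraction vents on the bench is pegged shut. Open it halfway: lift its stay by the knob off the pin, draw the shutter open and drop the stay's middle hole over the pin so that the stay lies flat again. Leave the narrow vent as it is and let go when done.

Things in the scene. Friction and masses are not known exactly. Their poses are not given: they have to be found in the camera images.
- wide_vent: Wider vent, fixed: green steel box 350 x 200 x 60 mm high. Origin at bench height right below its pin; x runs along the centre line from pin to shutter, away from the robot; z up; box from x -50 to 300. Upright round-topped pin, 10 mm thick, top 83 mm above bench. Shutter plate over the louvred mouth, between 12 mm high guides, slides to -x (knob end) to open, up to 110 mm, 2 N friction.
- wide_knob (a point): Grip point on the axis of the upright black knob at the free end of the wide vent's stay, 190 mm from the stay's hinge (90 mm beyond the middle hole, 40 beyond the hole on the pin at the start), 102 mm above bench when the stay is flat. Stem 18 mm thick from 75 mm (top of stay) to 110 mm above bench, then a 24 mm cap to 118. x, y as the vent's.
- wide_mid_hole (a point): Centre of the middle hole of the wide vent's stay, 72.5 mm above bench when flat. Steel bar 40 x 5 mm, hinged on the shutter's pin-side edge (150 mm from the pin when shut), pointing to -x; tips up to 34 degrees, falls back flat, never sideways. Three 24 mm holes at 50, 100, 150 mm from the hinge; the last, by the knob, is on the pin at the start (0 to 5 mm play).
- narrow_knob (a point): Grip point on the like knob of the other vent, to be left alone: same box, pin, shutter and stay, but only 110 mm wide and already pegged by its middle hole. 102 mm above bench.

How it is judged:
At the end, for the whole second after the job is handed in: The middle hole of the wide vent's stay is down over its pin (hole within 12 mm of the pin's axis, which is all its play, and the stay flat to within about 4 mm at the hole), the stay let go, and the narrow vent's knob within 20 mm of where it was (horizontal distance between wide_mid_hole and wide_vent below 0.012 m and z of wide_mid_hole in the frame of wide_vent below 0.077 m and distance of narrow_knob from where it was at the start of the episode below 0.02 m); the robot touches nothing.
It fails at once if the narrow vent's stay or shutter is disturbed (its knob moved by more than 20 mm) (distance of narrow_knob from where it was at the start of the episode above 0.02 m).
It also fails if it takes over 32 s, if anything falls off the work surface, if the arm or the gripper's body presses on something with over 40 N, if the wrist force passes 120 N, or if a joint passes its speed limit or range.

ROBOT

A 7-joint arm with a two-finger parallel gripper is mounted at the origin on the work surface. World frame = base frame: x ahead of the robot, y to its left, z up, the work surface at z = 0. Lengths are in m, angles in rad, forces in N, time in s.
With the tool pointing down it reaches from about 0.425 to 0.8 m from the base axis. Payload 8.3 kg.
Tool frame: the origin (TCP) lies at the very end of the fingers, on their centre line; the grasp point (between the pads) lies 19 mm behind it; z points along the fingers, y is the line along which they close (so a half turn about z gives the same grasp; the last joint's range is limited). The gripper opens to 85 mm and grips with 20 to 120 N. Pads are 22 mm wide; open, the fingers measure 114 mm over their backs; the gripper's body (76 mm by 85 mm) begins 54 mm behind the grasp point. The pads swing forward as they close: fully open they stand 13 mm farther back than shut.
Start: joints at [1.046, 0.383, 0.016, 1.37, -0.006, 1.388, -0.046], TCP at [0.279, -0.559, 0.231] pointing down, gripper open.
Joint ranges: [-2.95, 2.95], [-0.25, 2.06], [-1.52, 1.56], [0.18, 2.33], [-1.44, 4.58], [0.02, 2.06], [-3.01, 3.01]. Speed limits (rad/s): [2.39, 2.39, 3.01, 3.01, 3.14, 3.14, 3.14].

INTERFACE

Orientations are given as a rotation vector (axis times angle).
In Python, from workcell import read_state, grab_frame, camera_info, job_done, recognise, masks_of, tip_of gives the robot as it stands.
- The arm moves only by the tool drive_tool, never from a script. Its argument "series" is a list of rows, each an object of numbers: "dx", "dy", "dz": the shift along the tool's x, y, z scaled (see below); "ax", "ay", "az": the turn, a rotation vector about the tool's x, y, z scaled (see below); "grip": the closure, from 0 (fully open) to 1 (shut). In form: [{"dx": .., "dy": .., "dz": .., "ax": .., "ay": .., "az": .., "grip": ..}, ...]. A call has exactly 5 rows; each row is the pose to reach, as a shift and turn from the pose commanded when the call began, along the tool's axes at that moment, turning the shorter way round; what a row does not reach only later rows make up. The controller multiplies each number of a shift by 750 mm and each number of a turn by 180 degrees. A row lasts 1/12 s, in which the tool goes at most 41.7 mm and 7.16 degrees, less where a joint would pass 70% of its speed; a pose out of reach is approached as far as the arm can. A call with a number of a shift or a turn outside -1 to 1 is refused whole. A call with a gripper value outside its range is refused whole. The fingers move at their own pace and stop on an object; the grip force is fixed at half the most. Time passes only in rows, so rows that repeat a pose let the fingers close, or fill a call up. It gives the time, the measured TCP pose, the force, the opening and the grip force at its end, in the units of the state.
- read_state(): the state, without advancing time (a new reading comes with each control period).
- grab_frame(name): name is "scene" or "top"; returns the picture (384x512x3 uint8, red, green, blue); there is no depth.
- camera_info(name): a dict with "vfov" (degrees; the focal length in pixels is half the picture's height over the tangent of half this angle, whatever the lens; pixels are square), "cx", "cy" (the principal point, pixels), "R" (3x3) and "t" (3): a world point X has camera coordinates R X + t. Camera axes: x right, y down, z forward; pixel columns grow to the right and rows downward; lengths in m; the calibration is good to about 2 mm. A picture is of the moment at which its call begins. camera_info takes no time and is no camera call.
- job_done(): hands the job in; it is judged then, once.
Trained networks look in the newest picture that a camera, given by its name, has taken for a name from the list of things; names that differ only in an ending like _2 or _b are one class to them, and where a whole thing is asked for, a point or a joint stands for the part that bears it (a point fixed in the world has none). Each returns a list of dicts, best first, with "p" (0 to 1); they miss things now and then, are a little off and sometimes report something else, mostly with a low value. They report only what shows in the picture. A call takes as long as a camera call.
- recognise(camera, query): "position" ([column, row] as shares, 0 to 1, of the picture: columns of its width, rows of its height, amid what is visible of it).
- masks_of(camera, query): "mask" (384x512 bool, what is visible of it) and "position" ([column, row] as shares, 0 to 1, of the picture: columns of its width, rows of its height, amid what is visible of it).
- tip_of(camera, query): "position" ([column, row] as shares, 0 to 1, of the picture: columns of its width, rows of its height: a listed point, or the origin of a listed thing).
The state is a dict: "t": time; "joint_pos": joint angles; "joint_vel": joint speeds; "joint_torque": joint torques, N m; "eef_pos": TCP position; "tool_rot": TCP orientation; "ft_force": force on the tool from outside, world axes, zero at the start; "moment": the same for the moment, N m; "opening": opening from 0.0 (shut) to 1.0 (fully open); "gripper_force": force on a finger pad.
Only numpy, scipy, OpenCV 4.12 (cv2) and the standard library are available. Lean on these libraries where they do the work, as an engineer would, in place of code of your own. Each camera call takes 0.05 s, during which the arm holds its last target. There are 200 camera calls.

## Working session

There is one attempt and no reset: what is moved stays moved. The work goes in short steps, Python scripts to look and compute and a tool call to move; the robot and the scene stay as the last step left them, time stands still between calls to the robot, and variables do not carry over. Pictures are saved under pics/ and viewed, at most 10 in all, crops included, and the job is handed in when it is done.

Besides the shell and the picture viewer there is one more tool, called after "Request:" by a JSON object that holds its "api" and its "payload", one argument or row to a line. drive_tool: Moves the arm, as the interface text tells. Its arguments: {"type":"object","properties":{"series":{"type":"array"}},"required":["series"]}

```bash
mkdir -p pics
cat > h.py <<'E'
import numpy as np, cv2
from workcell import *
from scipy.spatial.transform import Rotation as Ro
def ray(cam,pos):
    c=camera_info(cam); f=192/np.tan(np.radians(c["vfov"])/2)
    p=np.array(pos)*[512,384]
    R=np.array(c["R"]);t=np.array(c["t"])
    d=R.T@np.array([(p[0]-c["cx"])/f,(p[1]-c["cy"])/f,1]); return -R.T@t,d
def atz(cam,pos,z):
    o,d=ray(cam,pos); return o+d*(z-o[2])/d[2]
def tri(a,b):
    A=0;B=0
    for o,d in(a,b):
        d=d/np.linalg.norm(d);P=np.eye(3)-np.outer(d,d);A=A+P;B=B+P@o
    return np.linalg.solve(A,B)
E
python3 - <<'E'
from h import *
for c in("scene","top"):
    im=grab_frame(c); cv2.imwrite(f"pics/{c}0.png",im[:,:,::-1])
    i=camera_info(c);print(c,i)
    for q,z in(("wide_vent",0),("wide_knob",.102),("wide_mid_hole",.0725),("narrow_knob",.102)):
        for r in tip_of(c,q)[:3]:
            print(q,np.round(r["p"],2),np.round(np.array(r["position"])*[512,384],1),atz(c,r["position"],z).round(4))
s=read_state();print(s)
E
```

```text
scene {'vfov': 44.91357685703807, 'cx': 259.88937346208303, 'cy': 185.74673570307925, 'R': array([[ 0.1514364 ,  0.98846281, -0.00287987],
       [ 0.74756124, -0.11643448, -0.65390764],
       [-0.6466987 ,  0.09687254, -0.7565689 ]]), 't': array([-0.08394279, -0.39128817,  1.25334893])}
wide_vent 0.69 [142.6 223.2] [ 0.581  -0.2228  0.    ]
wide_knob 0.76 [125.8 165.4] [ 0.5288 -0.2328  0.102 ]
wide_mid_hole 0.73 [132.7 217. ] [ 0.6216 -0.2247  0.0725]
narrow_knob 0.98 [365.9 136.3] [0.5221 0.2033 0.102 ]
top {'vfov': 57.26519964390884, 'cx': 251.2337824225577, 'cy': 196.58158614829844, 'R': array([[-1.81571064e-02, -9.99834723e-01, -9.20195289e-04],
       [-9.83199644e-01,  1.80221849e-02, -1.81641575e-01],
       [ 1.81628138e-01, -2.39334973e-03, -9.83364374e-01]]), 't': array([0.02100788, 0.61264127, 0.68585327])}
wide_vent 0.75 [357.7 213.5] [ 0.5802 -0.2292  0.    ]
wide_knob 0.8 [370.9 230.7] [ 0.5328 -0.2211  0.102 ]
wide_mid_hole 0.72 [360.  187.5] [ 0.6249 -0.2157  0.0725]
narrow_knob 0.77 [151.3 242.9] [0.517  0.2045 0.102 ]
{'t': 0.5, 'joint_pos': array([ 1.04604562,  0.38342245,  0.01639357,  1.37014133, -0.00629613,
        1.38817745, -0.04652311]), 'joint_vel': array([ 2.57014338e-04, -1.61893739e-03,  2.57497297e-04,  2.32039417e-05,
        6.32676796e-04,  2.35086881e-03, -3.56562450e-04]), 'joint_torque': array([-2.15025633e-03, -6.26751781e+01,  8.41107219e-01, -3.71763110e+01,
        1.63476728e-02,  3.54275064e-03, -6.23141500e-05]), 'eef_pos': array([ 0.27853445, -0.55947132,  0.23124655]), 'tool_rot': array([-3.05808067e+00, -7.19062397e-01, -4.64224584e-05]), 'ft_force': array([-0.02351651, -0.77472419,  0.68619488]), 'moment': array([0.01730917, 0.08348622, 0.08811135]), 'gripper_force': 0.0, 'opening': 1.000048361896319}
```

Run:
```python
import cv2,numpy as np
a=cv2.imread("pics/scene0.png");b=cv2.imread("pics/top0.png")
cv2.imwrite("pics/both.png",np.vstack([cv2.resize(a[50:350,0:512],(512,300)),b[84:384]]))
```

```text
(no output)
```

View pics/both.png

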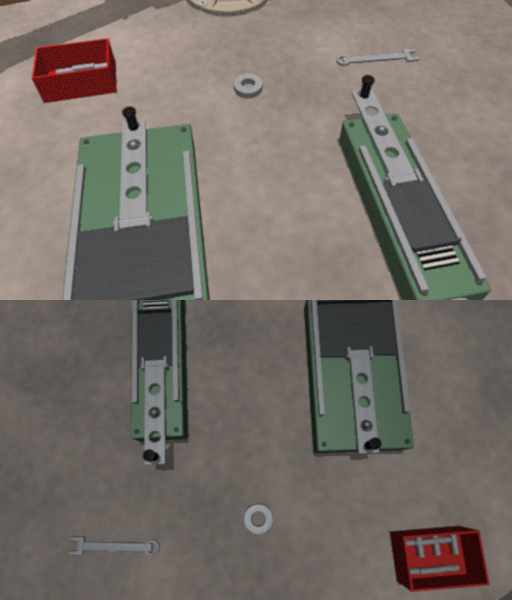

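The wide vent is on the robot's right (-y). Its knob is near (129,163) in scene and (374,228) in top, with the pin near (133,193) and (366,209). I'll enlarge those areas for accurate pixel positions.

Run:
```python
import cv2,numpy as np
a=cv2.imread("pics/scene0.png");b=cv2.imread("pics/top0.png")
f=lambda i,x,y:cv2.resize(i[y:y+150,x:x+100],(400,600),interpolation=cv2.INTER_CUBIC)
cv2.imwrite("pics/z.png",np.hstack([f(a,85,145),f(b,310,115)]))
```

```text
(no output)
```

View pics/z.png

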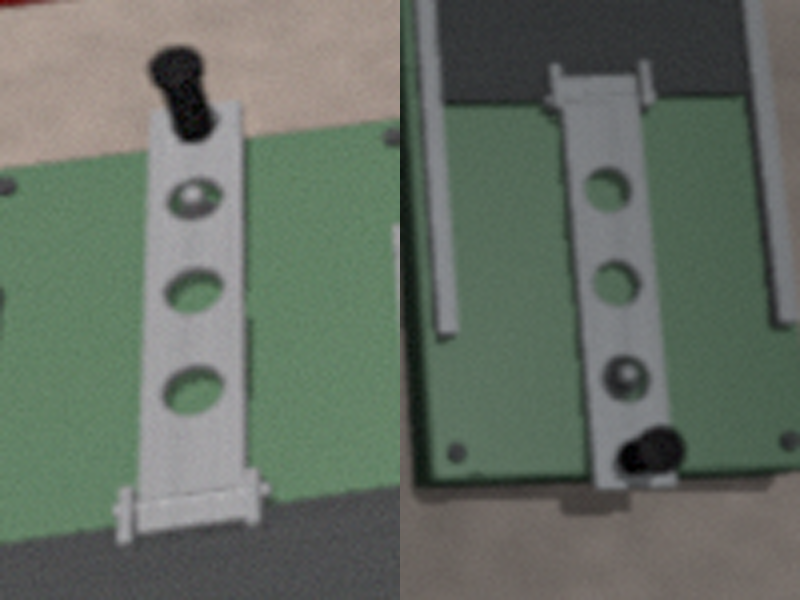

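Scene crop: cap (129,160.5), holes at (133.8,194.5), (133.5,217.8) and (133.3,242.5). Top crop: cap (375,226.8), holes at (366.8,209.5), (364,185.8) and (361.8,162.3), pin top (366.8,208).

Run:
```python
from h import *
S=np.array([512,384])
for n,a,b,z in(("cap",(129,160.5),(375,226.75),.118),("h3",(133.75,194.5),(366.75,209.5),.074),("mid",(133.5,217.75),(364,185.75),.074),("h1",(133.25,242.5),(361.75,162.25),.074),("pin",(133.75,193.25),(366.75,208),.083)):
    a=np.array(a)/S;b=np.array(b)/S
    print(n,atz("scene",a,z).round(4),atz("top",b,z).round(4),tri(ray("scene",a),ray("top",b)).round(4))
s=read_state();print(Ro.from_rotvec(s["tool_rot"]).as_matrix().round(3))
```

```text
cap [ 0.5338 -0.2238  0.118 ] [ 0.5389 -0.2241  0.118 ] [ 0.5385 -0.2226  0.1226]
h3 [ 0.5736 -0.2238  0.074 ] [ 0.5785 -0.2257  0.074 ] [ 0.5778 -0.2233  0.0791]
mid [ 0.6245 -0.223   0.074 ] [ 0.6281 -0.2238  0.074 ] [ 0.6274 -0.2224  0.0776]
h1 [ 0.6744 -0.2222  0.074 ] [ 0.6785 -0.223   0.074 ] [ 0.6773 -0.2214  0.0782]
pin [ 0.5786 -0.2218  0.083 ] [ 0.5802 -0.2229  0.083 ] [ 0.58   -0.2219  0.0847]
[[ 0.895  0.446  0.   ]
 [ 0.446 -0.895  0.   ]
 [ 0.    -0.    -1.   ]]
```

Request:
{"api": "drive_tool", "payload": {
  "series": [
    {"dx": 0.05,"dy": -0.024,"dz": 0,"ax": 0,"ay": 0,"az": 0.028,"grip": 0},
    {"dx": 0.1,"dy": -0.048,"dz": 0,"ax": 0,"ay": 0,"az": 0.056,"grip": 0},
    {"dx": 0.15,"dy": -0.072,"dz": 0,"ax": 0,"ay": 0,"az": 0.085,"grip": 0},
    {"dx": 0.2,"dy": -0.096,"dz": 0,"ax": 0,"ay": 0,"az": 0.113,"grip": 0},
    {"dx": 0.24,"dy": -0.115,"dz": 0,"ax": 0,"ay": 0,"az": 0.1417,"grip": 0}
  ]
}}

```text
t: 0.92
eef_pos: [0.4034, -0.399, 0.2316]
tool_rot: [-3.141, -0.023, -0.002]
ft_force: [0.7, -0.3, 0.1]
opening: 1.0
gripper_force: 0.0
```

```bash
cat > go.py <<'E'
from h import *
import sys
s=read_state();R=Ro.from_rotvec(s["tool_rot"]);M=R.as_matrix()
print(s["t"],s["eef_pos"].round(4),"yaw",np.degrees(np.arctan2(M[1,0],M[0,0])).round(2),M[:,2].round(3),s["ft_force"].round(1),s["opening"],s["gripper_force"],s["joint_pos"].round(2))
if len(sys.argv)>3:
    g=np.array([float(v) for v in sys.argv[1:4]]); print("units",(M.T@(g-s["eef_pos"])/.75).round(4))
E
python3 go.py 0.536 -0.224 0.17
```

```text
0.9167 [ 0.4034 -0.399   0.2316] yaw 0.84 [ 0.001  0.001 -1.   ] [ 0.7 -0.3  0.1] 0.9998624235467327 0.0 [ 0.75  0.26 -0.03  1.53  0.01  1.35 -0.84]
units [ 0.1802 -0.2306  0.0824]
```

Request:
{"api": "drive_tool", "payload": {
  "series": [
    {"dx": 0.036,"dy": -0.04,"dz": 0,"ax": 0,"ay": 0,"az": 0,"grip": 0},
    {"dx": 0.072,"dy": -0.08,"dz": 0,"ax": 0,"ay": 0,"az": 0,"grip": 0},
    {"dx": 0.108,"dy": -0.12,"dz": 0,"ax": 0,"ay": 0,"az": 0,"grip": 0},
    {"dx": 0.144,"dy": -0.16,"dz": 0,"ax": 0,"ay": 0,"az": 0,"grip": 0},
    {"dx": 0.17,"dy": -0.2,"dz": 0.02,"ax": 0,"ay": 0,"az": 0,"grip": 0}
  ]
}}

```text
t: 1.33
eef_pos: [0.5295, -0.2483, 0.2192]
tool_rot: [3.14, 0.028, 0.009]
ft_force: [0.4, -0.1, 0.8]
opening: 0.996
gripper_force: 0.0
```

```bash
python3 go.py 0.536 -0.224 0.14
```

```text
1.3333 [ 0.5295 -0.2483  0.2192] yaw 1.01 [ 0.006 -0.002 -1.   ] [ 0.4 -0.1  0.8] 0.996485014344801 0.0 [ 0.49  0.3  -0.14  1.51  0.04  1.33 -1.2 ]
units [ 0.0087 -0.0325  0.1056]
```

Request:
{"api": "drive_tool", "payload": {
  "series": [
    {"dx": 0.009,"dy": -0.034,"dz": 0.03,"ax": 0,"ay": 0,"az": 0,"grip": 0},
    {"dx": 0.009,"dy": -0.034,"dz": 0.07,"ax": 0,"ay": 0,"az": 0,"grip": 0},
    {"dx": 0.009,"dy": -0.034,"dz": 0.1,"ax": 0,"ay": 0,"az": 0,"grip": 0},
    {"dx": 0.009,"dy": -0.034,"dz": 0.1,"ax": 0,"ay": 0,"az": 0,"grip": 0},
    {"dx": 0.009,"dy": -0.034,"dz": 0.1,"ax": 0,"ay": 0,"az": 0,"grip": 0}
  ]
}}

```text
t: 1.75
eef_pos: [0.5317, -0.2243, 0.1407]
tool_rot: [-3.141, -0.026, 0.004]
ft_force: [0.4, 0.0, 1.4]
opening: 0.999
gripper_force: 0.0
```

```bash
python3 - <<'E'
from h import *
a=grab_frame("scene")[:,:,::-1];b=grab_frame("top")[:,:,::-1]
f=lambda i,x,y:cv2.resize(i[y:y+150,x:x+100],(400,600),interpolation=cv2.INTER_CUBIC)
cv2.imwrite("pics/z2.png",np.hstack([f(a,85,105),f(b,310,135)]))
E
python3 go.py 0.536 -0.224 0.082
```

```text
1.85 [ 0.5333 -0.2252  0.1432] yaw 0.9 [ 0.002 -0.001 -1.   ] [-0.7 -0.1 -0.8] 1.0011293928890723 0.0 [ 0.47  0.35 -0.15  1.62  0.06  1.17 -1.25]
units [ 0.0034 -0.0017  0.0816]
```

View pics/z2.png

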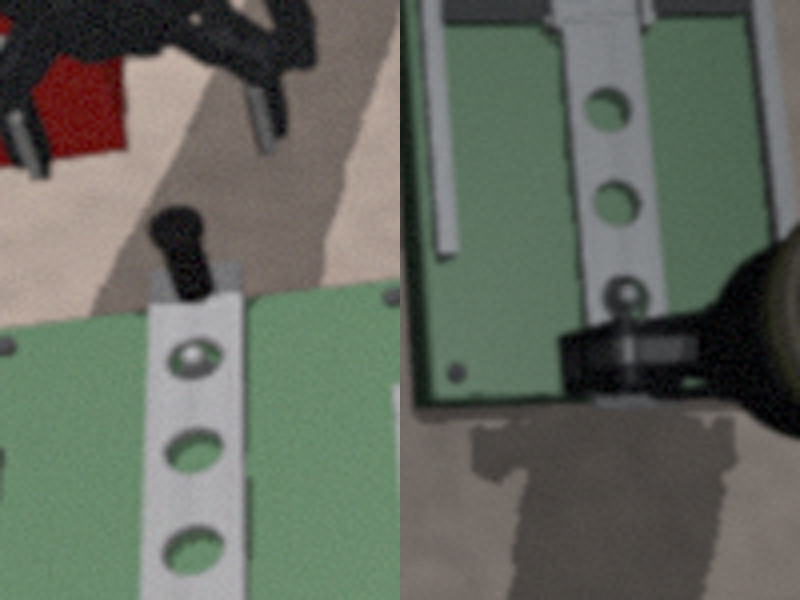

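The open fingers straddle the knob (cap at about (129,158) in scene), centred to within a few mm. Descending and closing.

Request:
{"api": "drive_tool", "payload": {
  "series": [
    {"dx": 0.003,"dy": -0.002,"dz": 0.03,"ax": 0,"ay": 0,"az": 0,"grip": 0},
    {"dx": 0.003,"dy": -0.002,"dz": 0.06,"ax": 0,"ay": 0,"az": 0,"grip": 0},
    {"dx": 0.003,"dy": -0.002,"dz": 0.08,"ax": 0,"ay": 0,"az": 0,"grip": 0},
    {"dx": 0.003,"dy": -0.002,"dz": 0.08,"ax": 0,"ay": 0,"az": 0,"grip": 0},
    {"dx": 0.003,"dy": -0.002,"dz": 0.08,"ax": 0,"ay": 0,"az": 0,"grip": 0.3}
  ]
}}

```text
t: 2.27
eef_pos: [0.5352, -0.2235, 0.0826]
tool_rot: [3.141, 0.025, 0.002]
ft_force: [0.2, 0.5, 1.3]
opening: 0.884
gripper_force: 0.0
```

Request:
{"api": "drive_tool", "payload": {
  "series": [
    {"dx": 0,"dy": 0,"dz": 0,"ax": 0,"ay": 0,"az": 0,"grip": 1},
    {"dx": 0,"dy": 0,"dz": 0,"ax": 0,"ay": 0,"az": 0,"grip": 1},
    {"dx": 0,"dy": 0,"dz": 0,"ax": 0,"ay": 0,"az": 0,"grip": 1},
    {"dx": 0,"dy": 0,"dz": 0,"ax": 0,"ay": 0,"az": 0,"grip": 1},
    {"dx": 0,"dy": 0,"dz": 0,"ax": 0,"ay": 0,"az": 0,"grip": 1}
  ]
}}

```text
t: 2.68
eef_pos: [0.5354, -0.2243, 0.0826]
tool_rot: [3.139, 0.025, 0.003]
ft_force: [-1.2, -3.8, 5.0]
opening: 0.254
gripper_force: 58.3
```

Request:
{"api": "drive_tool", "payload": {
  "series": [
    {"dx": 0,"dy": 0,"dz": 0,"ax": 0,"ay": 0,"az": 0,"grip": 1},
    {"dx": 0,"dy": 0,"dz": 0,"ax": 0,"ay": 0,"az": 0,"grip": 1},
    {"dx": 0,"dy": 0,"dz": 0,"ax": 0,"ay": 0,"az": 0,"grip": 1},
    {"dx": 0,"dy": 0,"dz": 0,"ax": 0,"ay": 0,"az": 0,"grip": 1},
    {"dx": 0,"dy": 0,"dz": 0,"ax": 0,"ay": 0,"az": 0,"grip": 1}
  ]
}}

```text
t: 3.1
eef_pos: [0.5353, -0.2244, 0.0826]
tool_rot: [3.139, 0.024, 0.003]
ft_force: [-0.4, -4.2, 5.7]
opening: 0.254
gripper_force: 58.4
```

```bash
python3 go.py 0.536 -0.224 0.082
```

```text
3.1 [ 0.5353 -0.2244  0.0826] yaw 0.89 [ 0.002 -0.002 -1.   ] [-0.4 -4.2  5.7] 0.2544927141734209 58.35578978061676 [ 0.46  0.41 -0.15  1.68  0.07  1.05 -1.27]
units [ 0.0009 -0.0005  0.0008]
```

Request:
{"api": "drive_tool", "payload": {
  "series": [
    {"dx": 0.0005,"dy": 0,"dz": -0.0062,"ax": 0,"ay": -0.0078,"az": 0,"grip": 1},
    {"dx": 0.001,"dy": 0,"dz": -0.0124,"ax": 0,"ay": -0.0156,"az": 0,"grip": 1},
    {"dx": 0.0017,"dy": 0,"dz": -0.0186,"ax": 0,"ay": -0.0233,"az": 0,"grip": 1},
    {"dx": 0.0025,"dy": 0,"dz": -0.0247,"ax": 0,"ay": -0.0311,"az": 0,"grip": 1},
    {"dx": 0.0035,"dy": 0,"dz": -0.0308,"ax": 0,"ay": -0.0389,"az": 0,"grip": 1}
  ]
}}

```text
t: 3.52
eef_pos: [0.5365, -0.2243, 0.1044]
tool_rot: [3.133, 0.024, -0.196]
ft_force: [0.1, -4.6, -1.1]
opening: 0.253
gripper_force: 58.6
```

```bash
python3 go.py 0.5434 -0.224 0.1283
```

```text
3.5167 [ 0.5365 -0.2243  0.1044] yaw 0.86 [-0.124 -0.003 -0.992] [ 0.1 -4.6 -1.1] 0.2526347428576202 58.64503026008606 [ 0.41  0.47 -0.13  1.54  0.11  1.25 -1.3 ]
units [ 0.0052 -0.0002 -0.0327]
```

Request:
{"api": "drive_tool", "payload": {
  "series": [
    {"dx": 0.001,"dy": 0,"dz": -0.006,"ax": 0,"ay": -0.0078,"az": 0,"grip": 1},
    {"dx": 0.002,"dy": 0,"dz": -0.0124,"ax": 0,"ay": -0.0156,"az": 0,"grip": 1},
    {"dx": 0.003,"dy": 0,"dz": -0.0186,"ax": 0,"ay": -0.0233,"az": 0,"grip": 1},
    {"dx": 0.004,"dy": 0,"dz": -0.0247,"ax": 0,"ay": -0.0311,"az": 0,"grip": 1},
    {"dx": 0.004,"dy": 0,"dz": -0.031,"ax": 0,"ay": -0.0389,"az": 0,"grip": 1}
  ]
}}

```text
t: 3.93
eef_pos: [0.5429, -0.2241, 0.127]
tool_rot: [3.114, 0.024, -0.385]
ft_force: [2.7, -4.3, -2.9]
opening: 0.252
gripper_force: 58.7
```

```bash
python3 go.py 0.4964 -0.2250 0.1283;  python3 - <<'E'
from h import *
a=grab_frame("scene")[:,:,::-1];b=grab_frame("top")[:,:,::-1]
f=lambda i,x,y:cv2.resize(i[y:y+150,x:x+100],(400,600),interpolation=cv2.INTER_CUBIC)
cv2.imwrite("pics/z3.png",np.hstack([f(a,85,125),f(b,310,115)]))
E
```

```text
3.9333 [ 0.5429 -0.2241  0.127 ] yaw 0.86 [-0.244 -0.005 -0.97 ] [ 2.7 -4.3 -2.9] 0.25227031565794433 58.666754364967346 [ 0.37  0.55 -0.12  1.39  0.13  1.45 -1.33]
units [-0.0605  0.0002  0.0134]
```

View pics/z3.png

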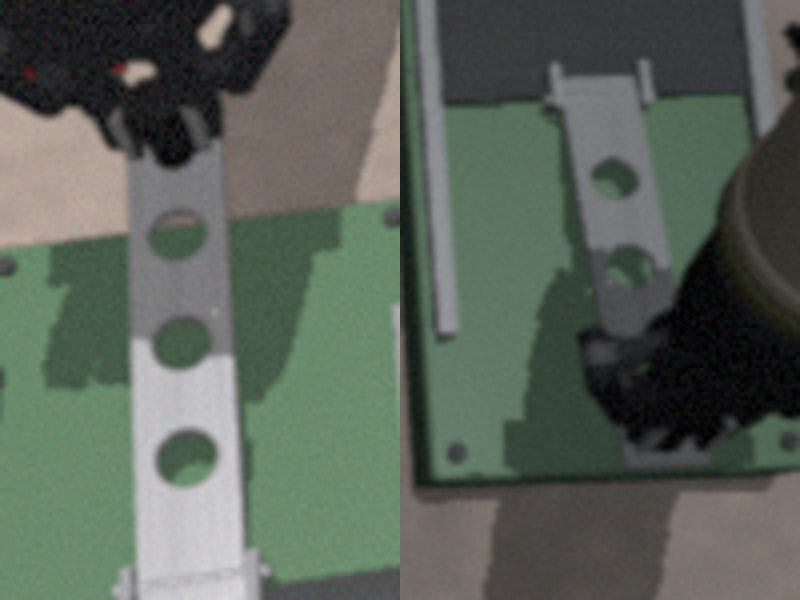

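The stay is clear of the pin, with its free end up and the hinge unmoved. Drawing 47 mm.

Request:
{"api": "drive_tool", "payload": {
  "series": [
    {"dx": -0.012,"dy": 0,"dz": 0.003,"ax": 0,"ay": 0,"az": 0,"grip": 1},
    {"dx": -0.024,"dy": 0,"dz": 0.006,"ax": 0,"ay": 0,"az": 0,"grip": 1},
    {"dx": -0.036,"dy": 0,"dz": 0.009,"ax": 0,"ay": 0,"az": 0,"grip": 1},
    {"dx": -0.048,"dy": 0,"dz": 0.012,"ax": 0,"ay": 0,"az": 0,"grip": 1},
    {"dx": -0.061,"dy": 0,"dz": 0.015,"ax": 0,"ay": 0,"az": 0,"grip": 1}
  ]
}}

```text
t: 4.45
eef_pos: [0.4959, -0.2249, 0.127]
tool_rot: [3.115, 0.024, -0.381]
ft_force: [2.6, -6.4, -2.8]
opening: 0.251
gripper_force: 58.9
```

Request:
{"api": "drive_tool", "payload": {
  "series": [
    {"dx": 0,"dy": 0,"dz": 0,"ax": 0,"ay": 0,"az": 0,"grip": 1},
    {"dx": 0,"dy": 0,"dz": 0,"ax": 0,"ay": 0,"az": 0,"grip": 1},
    {"dx": 0,"dy": 0,"dz": 0,"ax": 0,"ay": 0,"az": 0,"grip": 1},
    {"dx": 0,"dy": 0,"dz": 0,"ax": 0,"ay": 0,"az": 0,"grip": 1},
    {"dx": 0,"dy": 0,"dz": 0,"ax": 0,"ay": 0,"az": 0,"grip": 1}
  ]
}}

```text
t: 4.87
eef_pos: [0.4955, -0.2249, 0.1272]
tool_rot: [3.114, 0.024, -0.384]
ft_force: [-2.7, -5.3, -0.6]
opening: 0.253
gripper_force: 59.0
```

```bash
python3 go.py 0.4964 -0.2250 0.1283;  python3 - <<'E'
from h import *
a=grab_frame("scene")[:,:,::-1];b=grab_frame("top")[:,:,::-1]
f=lambda i,x,y:cv2.resize(i[y:y+150,x:x+100],(400,600),interpolation=cv2.INTER_CUBIC)
cv2.imwrite("pics/z4.png",np.hstack([f(a,85,125),f(b,310,115)]))
E
```

```text
4.8667 [ 0.4955 -0.2249  0.1272] yaw 0.86 [-0.243 -0.005 -0.97 ] [-2.7 -5.3 -0.6] 0.25280125491325633 59.04754042625427 [ 0.4   0.46 -0.12  1.52  0.13  1.4  -1.3 ]
units [ 0.0008  0.0001 -0.0018]
```

View pics/z4.png

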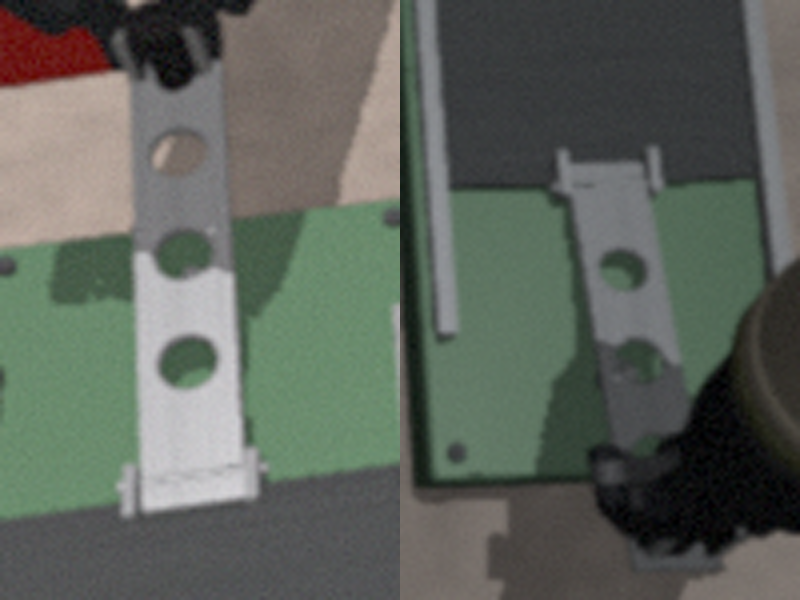

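The shutter came about 46 mm, as wanted. Lowering in two stages.

Request:
{"api": "drive_tool", "payload": {
  "series": [
    {"dx": -0.0003,"dy": 0,"dz": 0.0062,"ax": 0,"ay": 0.0078,"az": 0,"grip": 1},
    {"dx": -0.0005,"dy": 0,"dz": 0.0124,"ax": 0,"ay": 0.0156,"az": 0,"grip": 1},
    {"dx": -0.0004,"dy": 0,"dz": 0.0186,"ax": 0,"ay": 0.0233,"az": 0,"grip": 1},
    {"dx": -0.0002,"dy": 0,"dz": 0.0248,"ax": 0,"ay": 0.0311,"az": 0,"grip": 1},
    {"dx": 0.0001,"dy": 0,"dz": 0.031,"ax": 0,"ay": 0.0389,"az": 0,"grip": 1}
  ]
}}

```text
t: 5.38
eef_pos: [0.4911, -0.225, 0.1046]
tool_rot: [3.133, 0.025, -0.188]
ft_force: [1.8, -6.9, -1.6]
opening: 0.254
gripper_force: 59.1
```

```bash
python3 go.py 0.4877 -0.2250 0.083
```

```text
5.3833 [ 0.4911 -0.225   0.1046] yaw 0.89 [-0.119 -0.004 -0.993] [ 1.8 -6.9 -1.6] 0.2542371645433993 59.0700227022171 [ 0.45  0.39 -0.13  1.67  0.1   1.21 -1.27]
units [-0.001  -0.0001  0.0292]
```

Request:
{"api": "drive_tool", "payload": {
  "series": [
    {"dx": -0.0006,"dy": 0,"dz": 0.006,"ax": 0,"ay": 0.0078,"az": 0,"grip": 1},
    {"dx": -0.001,"dy": 0,"dz": 0.012,"ax": 0,"ay": 0.0156,"az": 0,"grip": 1},
    {"dx": -0.001,"dy": 0,"dz": 0.018,"ax": 0,"ay": 0.0233,"az": 0,"grip": 1},
    {"dx": -0.001,"dy": 0,"dz": 0.024,"ax": 0,"ay": 0.0311,"az": 0,"grip": 1},
    {"dx": -0.001,"dy": 0,"dz": 0.03,"ax": 0,"ay": 0.038,"az": 0,"grip": 1}
  ]
}}

```text
t: 5.8
eef_pos: [0.4877, -0.2251, 0.0826]
tool_rot: [3.14, 0.024, -0.0]
ft_force: [2.4, -5.7, 2.7]
opening: 0.252
gripper_force: 59.6
```

```bash
python3 go.py 0.4877 -0.2250 0.083;  python3 - <<'E'
from h import *
a=grab_frame("scene")[:,:,::-1];b=grab_frame("top")[:,:,::-1]
f=lambda i,x,y:cv2.resize(i[y:y+150,x:x+100],(400,600),interpolation=cv2.INTER_CUBIC)
cv2.imwrite("pics/z5.png",np.hstack([f(a,85,125),f(b,310,115)]))
E
```

```text
5.8 [ 0.4877 -0.2251  0.0826] yaw 0.89 [-0.    -0.002 -1.   ] [ 2.4 -5.7  2.7] 0.2517281117072264 59.55188691616058 [ 0.49  0.33 -0.14  1.8   0.06  1.02 -1.23]
units [ 0.     -0.0001 -0.0005]
```

View pics/z5.png

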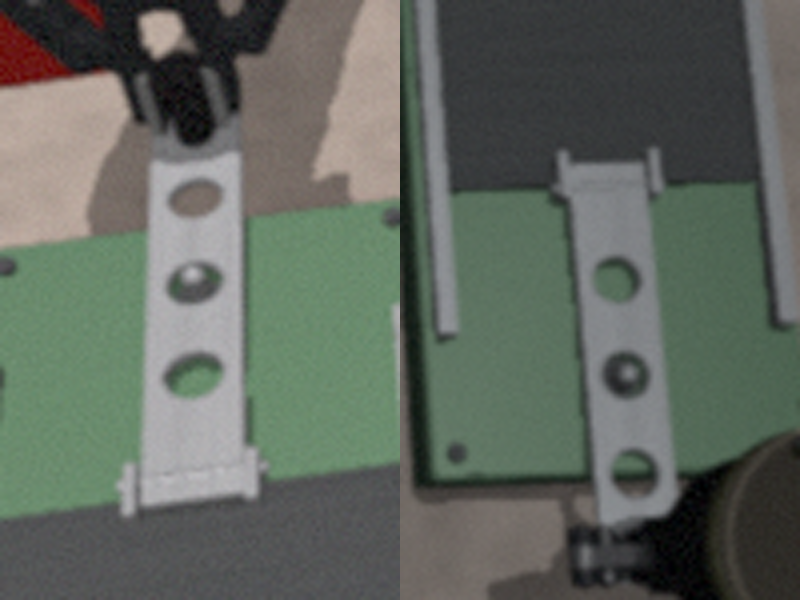

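The pin sits centred in the middle hole and the stay is flat. Opening the fingers, then straight up.

Request:
{"api": "drive_tool", "payload": {
  "series": [
    {"dx": 0,"dy": 0,"dz": 0,"ax": 0,"ay": 0,"az": 0,"grip": 0.4},
    {"dx": 0,"dy": 0,"dz": 0,"ax": 0,"ay": 0,"az": 0,"grip": 0},
    {"dx": 0,"dy": 0,"dz": 0,"ax": 0,"ay": 0,"az": 0,"grip": 0},
    {"dx": 0,"dy": 0,"dz": 0,"ax": 0,"ay": 0,"az": 0,"grip": 0},
    {"dx": 0,"dy": 0,"dz": 0,"ax": 0,"ay": 0,"az": 0,"grip": 0}
  ]
}}

```text
t: 6.32
eef_pos: [0.4871, -0.2231, 0.0823]
tool_rot: [-3.141, -0.027, 0.005]
ft_force: [-0.5, 0.9, 0.0]
opening: 0.943
gripper_force: 0.0
```

Request:
{"api": "drive_tool", "payload": {
  "series": [
    {"dx": 0,"dy": 0,"dz": 0,"ax": 0,"ay": 0,"az": 0,"grip": 0},
    {"dx": 0,"dy": 0,"dz": 0,"ax": 0,"ay": 0,"az": 0,"grip": 0},
    {"dx": 0,"dy": 0,"dz": 0,"ax": 0,"ay": 0,"az": 0,"grip": 0},
    {"dx": 0,"dy": 0,"dz": 0,"ax": 0,"ay": 0,"az": 0,"grip": 0},
    {"dx": 0,"dy": 0,"dz": 0,"ax": 0,"ay": 0,"az": 0,"grip": 0}
  ]
}}

```text
t: 6.73
eef_pos: [0.487, -0.2236, 0.0825]
tool_rot: [-3.141, -0.026, 0.004]
ft_force: [-0.3, 0.5, -0.3]
opening: 1.001
gripper_force: 0.0
```

Request:
{"api": "drive_tool", "payload": {
  "series": [
    {"dx": 0,"dy": 0,"dz": -0.03,"ax": 0,"ay": 0,"az": 0,"grip": 0},
    {"dx": 0,"dy": 0,"dz": -0.06,"ax": 0,"ay": 0,"az": 0,"grip": 0},
    {"dx": 0,"dy": 0,"dz": -0.09,"ax": 0,"ay": 0,"az": 0,"grip": 0},
    {"dx": 0,"dy": 0,"dz": -0.12,"ax": 0,"ay": 0,"az": 0,"grip": 0},
    {"dx": 0,"dy": 0,"dz": -0.13,"ax": 0,"ay": 0,"az": 0,"grip": 0}
  ]
}}

```text
t: 7.15
eef_pos: [0.4888, -0.2242, 0.1836]
tool_rot: [3.14, 0.026, 0.003]
ft_force: [-0.3, 0.5, 0.5]
opening: 1.001
gripper_force: 0.0
```

```bash
python3 go.py;  python3 - <<'E'
from h import *
a=grab_frame("scene")[:,:,::-1];b=grab_frame("top")[:,:,::-1]
f=lambda i,x,y:cv2.resize(i[y:y+150,x:x+100],(400,600),interpolation=cv2.INTER_CUBIC)
cv2.imwrite("pics/z6.png",np.hstack([f(a,85,125),f(b,310,115)]))
E
```

```text
7.15 [ 0.4888 -0.2242  0.1836] yaw 0.95 [ 0.002 -0.002 -1.   ] [-0.3  0.5  0.5] 1.001022074318631 0.0 [ 0.49  0.23 -0.15  1.68  0.04  1.23 -1.21]
```

View pics/z6.png

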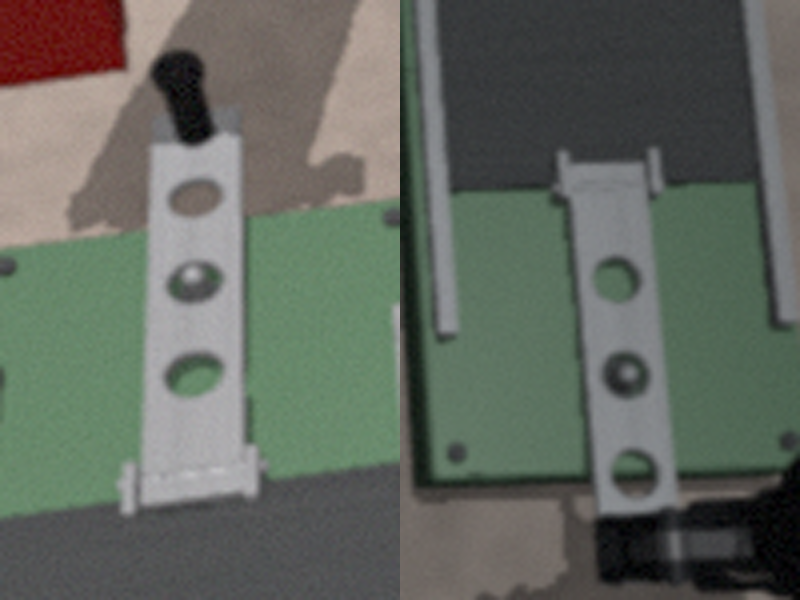

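The stay lies flat with the pin in its middle hole (scene about (133,195)), and the gripper is clear above the knob.

```bash
python3 -c "from workcell import *; print(job_done())"
```

```text
the job is handed in; nothing more can be done
None
```

The wide vent is pegged half open: its stay lies flat with the middle hole over the pin, the gripper has let go and is clear, the narrow vent was not touched, and the job was handed in at about 7 s (no verdict was returned).

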